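# Pin the deck blank, unlatch the drilling jig and hold its leaf up

## Robot

A 7-joint arm with a two-finger parallel gripper is mounted at the origin on the work surface. World frame = base frame: x ahead of the robot, y to its left, z up, the work surface at z = 0. Lengths are in m, angles in rad, forces in N, time in s.
With the tool pointing down it reaches from about 0.425 to 0.925 m from the base axis. Payload 6.8 kg.
Tool frame: the origin (TCP) lies at the very end of the fingers, on their centre line; the grasp point (between the pads) lies 19 mm behind it; z points along the fingers, y is the line along which they close (so a half turn about z gives the same grasp; the last joint's range is limited). The gripper opens to 88 mm and grips with 3 to 60 N. Pads are 20 mm wide; open, the fingers measure 115 mm over their backs; the gripper's body (75 mm by 178 mm) begins 61 mm behind the grasp point.
Start: joints at [1.237, 0.477, 0.022, 1.555, -0.011, 1.109, -0.083], TCP at [0.151, -0.658, 0.223] pointing down, gripper open.
Joint ranges: [-2.96, 2.96], [-0.34, 2.1], [-1.41, 1.46], [0.24, 2.44], [-1.37, 4.51], [0.17, 1.92], [-2.96, 2.96]. Speed limits (rad/s): [2.39, 2.39, 3.14, 3.14, 3.14, 3.14, 3.14].

## Interface

Orientations are given as a unit quaternion [w, x, y, z].
In Python, from station import status, read_camera, camera_params, env, nets gives the robot as it stands. The module is installed in compiled form; this text tells all that it offers.
- The arm moves only by the shell command python3 -m jog 'ROWS' [FORCE]. ROWS is a JSON object of lists of equal length, an entry for each row: "fingers": the opening, from 0 (shut) to 1 (fully open); "offset": the shift along the tool's x, y, z scaled (see below), a list of three; "turn": the turn about the tool's z scaled (see below). A call has 1 to 10 rows; each row shifts and turns the commanded pose from where the row before left it, along the tool's axes as they then stand; what a row does not reach is not made up. The controller multiplies each number of a shift by 300 mm and each number of a turn by 180 degrees. A row lasts 1/12 s, in which the tool goes at most 41.7 mm and 7.16 degrees, less where a joint would pass 70% of its speed; a pose out of reach is approached as far as the arm can. A call with a number of a shift or a turn outside -1 to 1 is refused whole. A call with a gripper value outside its range is refused whole. The fingers move at their own pace and stop on an object; FORCE is the grip in N (left out, the last holds). Time passes only in rows, so rows that do not move let the fingers close. It gives the time, the measured TCP pose, the force, the opening and the grip force at its end, in the units of the state.
- status.get_obs(): the state, without advancing time (a new reading comes with each control period).
- read_camera(name): name is "side" or "top" or "wrist"; returns the picture (420x560x3 uint8, red, green, blue); there is no depth.
- camera_params(name): a dict with "K" (3x3 intrinsics, pixels), "k1" (the pictures are not rectified: a ray, as slopes to the right and down, at radius r is drawn at 1 + k1 r^2 times it, then the intrinsics apply), "position" and "attitude" of the camera in the world; the wrist camera has in their place "mount" (4x4, takes a point from camera to tool coordinates, whose origin is the TCP and whose axes are the flange's). Camera axes: x right, y down, z forward; pixel columns grow to the right and rows downward; lengths in m; the calibration is good to about 2 mm. A picture is of the moment at which its call begins: read the wrist's pose just before it. camera_params takes no time and is no camera call.
- env.sign_off(): hands the job in; it is judged then, once.
Trained networks look in the newest picture that a camera, given by its name, has taken for a name from the list of things; names that differ only in an ending like _2 or _b are one class to them, and where a whole thing is asked for, a point or a joint stands for the part that bears it (a point fixed in the world has none). Each returns a list of dicts, best first, with "score" (0 to 1); they miss things now and then, are a little off and sometimes report something else, mostly with a low value. They report only what shows in the picture. A call takes as long as a camera call. They do not tell look-alikes from the thing itself.
- nets.trace(camera, target): "pixels" (420x560 bool, what is visible of it) and "extent" ([left, top, right, bottom] in pixels, round what is visible of it).
The state is a dict: "time_s": time; "joints": joint angles; "qvel": joint speeds; "tau": joint torques, N m; "position": TCP position; "ee_rot": TCP orientation; "force": force on the tool from outside, world axes, zero at the start; "torque": the same for the moment, N m; "gripper_width": finger opening in m; "grasp_force": force on a finger pad.
Only numpy, scipy, OpenCV 4.12 (cv2) and the standard library are available. Lean on these libraries where they do the work, as an engineer would, in place of code of your own. Each camera call takes 0.05 s, during which the arm holds its last target. There are 200 camera calls.

## Task

Your partner across the bench wants to see the truck holes just drilled in this deck blank: first take the steel register pin from the wooden bit block, push it fully home through the hole of the jig's small fixed bracket so the blank cannot creep, and let go of it. Then pinch the black knob of the hinged leaf's spring latch, pull it sideways clear of the headed stud, and lift the leaf by the knob to about 30 degrees open. Finish while still holding the leaf up by the knob, with the pin still home and the blank and other things on the bench left where they are.

Things in the scene. Friction and masses are not known exactly. Their poses are not given: they have to be found in the camera images.
- jig: Drilling jig, fixed: plywood base 280 (x) by 310 (y) by 20 mm, spanning x -140..140, y -110..200; the deck blank runs along its y, a hinged aluminium leaf lies across. Origin: on the bench under the leaf's middle. +x: along the leaf from its hinge (robot's side) to its free end; +y: along the blank to its overhanging tail; z up. Nothing on it stands over 90 mm high.
- stud (a point): Headed steel stud through the open slot in the leaf's free end (jig x 115, y 0): neck 12 mm thick, domed head 28 mm across. This point: underside of the head, on its axis, 50 mm above the bench; top of the dome 64 mm. Axes as the jig's.
- pin_hole (a point): Centre of the mouth of the 12 mm hole in the small fixed aluminium bracket, on its flat top (63 by 40 mm), 41 mm above the bench; jig x 73, y 110, axes as the jig's. The hole goes straight down 39 mm, through the 8 mm bracket, the blank (13.5 mm hole) and the base; 1.8 mm chamfer at the mouth. Free room for the gripper all round.
- pin: Loose steel register pin, about 90 g, upright in the bit block at the start (30 mm deep, 12 mm hole). Origin: centre of the shank's lower tip, z up along it. Shank 10 mm thick, 36 mm long, chamfered tip; collar 26 mm across, z 36..41; round grip 20 mm across, z 41..73: grip at z 63 (fingertips just clear the collar). Home: collar rests on the bracket, tip 36 mm below the mouth.
- block: Wooden bit block, fixed, 44 (x) by 116 (y) by 35 mm high; origin: centre of its underside. The pin stands in it at y -36; four drill bits stand up to 52 mm above its top at y +24 to +48. The fingers have room to close on the pin along the block's x.
- leaf: Hinged aluminium leaf, 0.6 to 0.9 kg, 8 mm thick, 130 mm wide, reaching 260 mm from its hinge. Origin: on the hinge axis (jig x -115, y 0), level with the leaf's mid-thickness, 36 mm above the bench. x: along the leaf to its free end; y: the hinge axis, as the jig's y; z: out of its upper face. Level when closed; opens by the free end rising, to 75 degrees at most; falls shut if let go.
- latch: Spring slide latch on the leaf's free end, with an upright round black knob 22 mm across, 38 mm tall. Origin: on the knob's axis at grip height, 25 mm above the slide, 13 mm below the knob's top; axes as the leaf's. Closed: at leaf x 230, y -55, z 37.5. Slides along leaf -y, away from the stud; 4 N at rest, 9 N at its 14 mm stop; the leaf is free from 7 mm on. Springs back if let go.
- blank: Loose plywood deck blank, 180 (x) by 460 (y) by 11 mm, 0.85 kg, lying on the jig's base (underside 20 mm up) under leaf and bracket with 1 to 3 mm of play to fences and end stop. Origin: centre of its underside; axes as the jig's. To be left as it lies.
- tape: Bystander: yellow tape measure standing on edge, 62 by 34 by 60 mm high; origin under its centre.
- wheel_a: Bystander: white skateboard wheel lying flat, 58 mm across, 34 mm high; origin under its centre.
- wheel_b: Bystander: another such wheel, farther away; origin under its centre.
- truck: Bystander: aluminium skateboard truck, 165 mm axle, about 58 mm high; origin under its baseplate's centre.
- glue: Bystander: white glue bottle, 60 mm across, 165 mm tall; origin under its centre.
- knife: Bystander: blue utility knife lying flat, about 170 mm long; origin under its centre.
There are look-alikes about, which are no part of the job. Of the things that look like the pin, take the one that is farthest to the robot's left at the start.

How it is judged:
By the outcome, as a careful person would: the job done as asked, in the order asked, and still so for the second after the job is handed in, while the arm keeps its last pose, push and grip.
It also fails if it takes over 64 s, if anything falls off the work surface, if the arm or the gripper's body presses on something with over 40 N, if the wrist force passes 120 N, or if a joint passes its speed limit or range.

## Working session

There is one attempt and no reset: what is moved stays moved. The work goes in short steps, Python scripts to look and compute and a shell command to move; the robot and the scene stay as the last step left them, time stands still between calls to the robot, and variables do not carry over. Pictures are saved under pics/ and viewed, at most 10 in all, crops included, and the job is handed in when it is done.

```bash
mkdir -p pics
cat > h.py <<'E'
import numpy as np, cv2
from scipy.spatial.transform import Rotation as R
from station import status, read_camera, camera_params, env, nets
def rot(q): return R.from_quat([q[1],q[2],q[3],q[0]]).as_matrix()
def cam(name,obs=None):
    p=camera_params(name); K=np.array(p["K"])
    if "mount" in p:
        o=obs or status.get_obs(); T=np.eye(4);T[:3,:3]=rot(o["ee_rot"]);T[:3,3]=o["position"]
        T=T@np.array(p["mount"]); return K,p["k1"],T[:3,3],T[:3,:3]
    a=np.array(p["attitude"]); 
    return K,p["k1"],np.array(p["position"]),(rot(a) if a.size==4 else a)
def ray(c,uv):
    K,k1,P,A=c; d=np.linalg.solve(K,[uv[0],uv[1],1.])[:2]; s=d.copy()
    for _ in range(20): s=d/(1+k1*(s@s))
    return P,A@np.array([s[0],s[1],1.])
def atz(c,uv,z):
    P,d=ray(c,uv); return P+d*(z-P[2])/d[2]
def proj(c,X):
    K,k1,P,A=c; v=A.T@(np.array(X)-P); s=v[:2]/v[2]; s=s*(1+k1*(s@s)); return (K@[s[0],s[1],1])[:2]
E
python3 - <<'E'
from h import *
print(status.get_obs())
for n in ["top","side","wrist"]:
    im=read_camera(n); cv2.imwrite(f"pics/{n}0.png",im[...,::-1]); print(n,camera_params(n))
    for t in ["jig","stud","pin_hole","pin","block","leaf","latch"]:
        for r in nets.trace(n,t)[:4]:
            ys,xs=np.nonzero(r["pixels"]); print(n,t,round(r["score"],2),np.round(r["extent"]),round(xs.mean(),1),round(ys.mean(),1))
E
```

```text
{'time_s': 0.0, 'joints': array([ 1.23691459,  0.47779008,  0.02232631,  1.55640392, -0.01150058,
        1.10927332, -0.08311785]), 'qvel': array([-1.62982141e-03,  1.72415571e-03,  2.17519144e-04,  5.45002951e-04,
       -1.34166969e-03, -3.30187978e-04,  4.45504166e-05]), 'tau': array([ 5.14462663e-04, -5.82852674e+01,  1.53456341e+00, -2.72609246e+01,
       -5.45134291e-02,  1.69874774e-02,  1.36106228e-04]), 'position': array([ 0.15097849, -0.65730992,  0.22170824]), 'ee_rot': array([-8.58801237e-04,  9.93633315e-01,  1.12659097e-01, -1.58823177e-04]), 'force': array([-0.54995971, -0.18653903, -0.01577626]), 'torque': array([-0.0057105 , -0.00438935, -0.04688897]), 'grasp_force': 0.0, 'gripper_width': 0.08778213051398856}
top {'K': array([[535.96378654,   0.        , 270.24582626],
       [  0.        , 535.96378654, 208.71863539],
       [  0.        ,   0.        ,   1.        ]]), 'k1': -0.21252325044298917, 'position': array([ 0.45644966, -0.08796911,  1.18615372]), 'attitude': array([-0.04937527,  0.70653063, -0.70520204,  0.03265938])}
top jig 0.6 [112. 184. 273. 334.] 20
[... 1203 characters left out ...]
8 299.6
side leaf 0.6 [245. 174. 267. 199.] 256.6 185.9
side leaf 0.58 [154. 173. 276. 250.] 215.2 210.6
side latch 0.53 [243. 179. 273. 201.] 256.3 186.1
wrist {'K': array([[347.94254167,   0.        , 273.48425728],
       [  0.        , 347.94254167, 214.1481024 ],
       [  0.        ,   0.        ,   1.        ]]), 'k1': 0.027299448791834345, 'mount': array([[-1.37071872e-04, -9.69899255e-01, -2.43506503e-01,
         6.53632051e-02],
       [ 9.99999967e-01, -1.86045790e-04,  1.78121755e-04,
         7.01530895e-05],
       [-2.18063517e-04, -2.43506471e-01,  9.69899248e-01,
        -1.62576224e-01],
       [ 0.00000000e+00,  0.00000000e+00,  0.00000000e+00,
         1.00000000e+00]])}
```

View pics/top0.png

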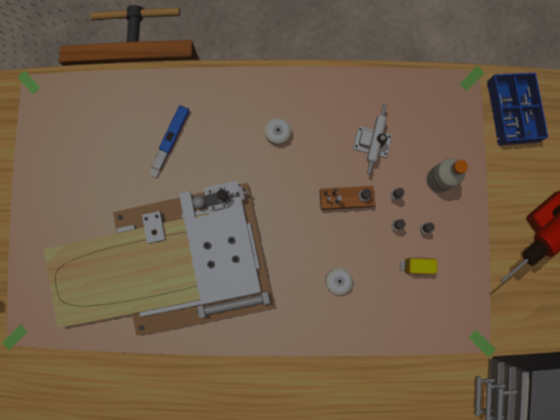

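View pics/side0.png

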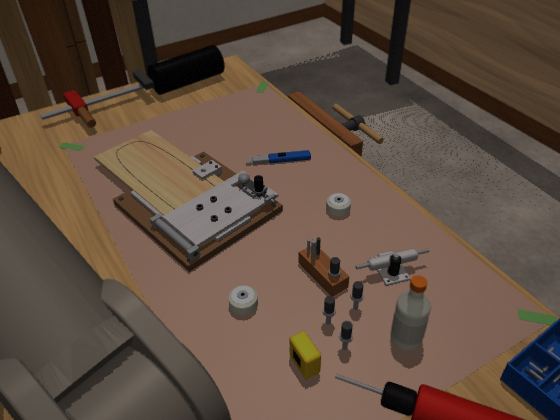

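The top view shows four pin-like things: (365,194) in the wooden block, and three loose ones at (398,193), (398,224) and (427,228). The truck's kingpin at (382,138) also looks similar. Image left is world +y, so the one to take is (365,194) in the block. I'll check that in a close crop, together with the jig.

Run:
```python
from h import *
im=cv2.imread("pics/top0.png")
a=cv2.resize(im[170:345,105:280],(500,500),interpolation=cv2.INTER_CUBIC)
b=cv2.resize(im[170:245,310:385],(300,300),interpolation=cv2.INTER_CUBIC)
o=np.zeros((500,800,3),np.uint8);o[:,:500]=a;o[:300,500:]=b
cv2.imwrite("pics/crop1.png",cv2.convertScaleAbs(o,alpha=1.4))
c=cam("top")
for uv in [(365,194),(398,193),(398,224),(427,228)]: print(uv,atz(c,uv,.07).round(3))
for uv in [(116,210),(250,184),(270,308),(136,330)]: print(uv,atz(c,uv,.02).round(3))
s=cam("side")
for uv in [(335,261),(329,300),(357,287),(346,326)]: print(uv,atz(s,uv,.07).round(3))
```

```text
(365, 194) [ 0.618 -0.261  0.07 ]
(398, 193) [ 0.62  -0.332  0.07 ]
(398, 224) [ 0.554 -0.33   0.07 ]
(427, 228) [ 0.546 -0.393  0.07 ]
(116, 210) [0.589 0.287 0.02 ]
(250, 184) [ 0.647 -0.015  0.02 ]
(270, 308) [ 0.376 -0.06   0.02 ]
(136, 330) [0.323 0.235 0.02 ]
(335, 261) [ 0.626 -0.26   0.07 ]
(329, 300) [ 0.559 -0.335  0.07 ]
(357, 287) [ 0.623 -0.338  0.07 ]
(346, 326) [ 0.551 -0.399  0.07 ]
```

View pics/crop1.png

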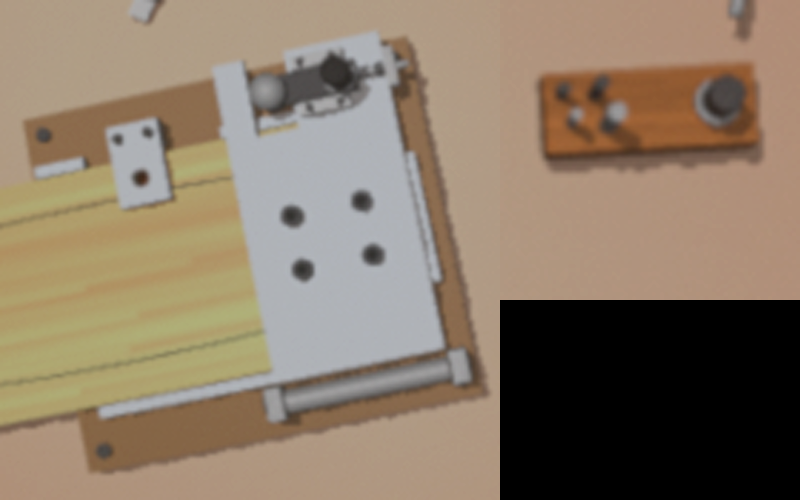

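The close crop confirms the choice: the dark grip and collar stand at the right end of the wooden block, and the drill bits are at its left end. On the jig, the bracket hole is at about px (154,232), the stud at (198,202) and the knob at (223,194). Moving over the pin.

```bash
python3 -m jog '{"fingers":[1,1,1,1,1,1,1,1,1,1],"offset":[[0.1,-0.052,0],[0.1,-0.052,0],[0.1,-0.052,0],[0.1,-0.052,0],[0.1,-0.052,0],[0.1,-0.052,0],[0.1,-0.052,0],[0.1,-0.052,0],[0.1,-0.052,0],[0.1,-0.052,0]],"turn":[0,0,0,0,0,0,0,0,0,0]}'
python3 -m jog '{"fingers":[1,1,1,1,1,1,1,1],"offset":[[0.1,-0.052,0],[0.1,-0.052,0],[0.1,-0.052,0],[0.1,-0.052,0],[0.1,-0.052,0],[0.1,-0.052,0],[0.1,-0.052,0],[0.1,-0.052,0]],"turn":[0,0,0,0,0,0,0,0]}'
python3 -m jog '{"fingers":[1,1,1,1,1,1,1,1,1,1],"offset":[[0,0,0],[0,0,0],[0,0,0],[0,0,0],[0,0,0],[0,0,0],[0,0,0],[0,0,0],[0,0,0],[0,0,0]],"turn":[-0.039,-0.039,-0.039,-0.039,-0.039,-0.039,-0.039,-0.039,-0.039,-0.039]}'
python3 -m jog '{"fingers":[1,1,1],"offset":[[0,0,0],[0,0,0],[0,0,0]],"turn":[-0.03,0,0]}'
python3 - <<'E'
from h import *
o=status.get_obs(); im=read_camera("wrist"); cv2.imwrite("pics/w1.png",im[...,::-1]); c=cam("wrist",o)
print(o["position"],rot(o["ee_rot"]).round(3),o["joints"].round(2))
for t in ["pin","block"]:
    for r in nets.trace("wrist",t)[:4]:
        ys,xs=np.nonzero(r["pixels"]); print(t,round(r["score"],2),np.round(r["extent"]),xs.mean(),ys.mean(),atz(c,(xs.mean(),ys.mean()),.06).round(4))
E
```

```text
time_s: 2.03
position: [0.4097, -0.4375, 0.2229]
ee_rot: [0.0, 0.994, 0.113, 0.0]
force: [0.7, -1.4, 0.1]
gripper_width: 0.0878
grasp_force: 0.0
time_s: 2.7
position: [0.6157, -0.2622, 0.2228]
ee_rot: [0.0, 0.994, 0.113, 0.0]
force: [1.1, -1.1, 0.1]
gripper_width: 0.0882
grasp_force: 0.0
time_s: 3.53
position: [0.6145, -0.2635, 0.2227]
ee_rot: [0.0, 0.746, 0.666, -0.0]
force: [0.4, 0.0, 0.4]
gripper_width: 0.0879
grasp_force: 0.0
time_s: 3.78
position: [0.6145, -0.2635, 0.2226]
ee_rot: [-0.0, 0.717, 0.697, 0.0]
force: [0.8, -2.1, 0.5]
gripper_width: 0.0874
grasp_force: 0.0
[ 0.61447007 -0.26353018  0.22257817] [[ 0.029  1.    -0.   ]
 [ 1.    -0.029  0.   ]
 [ 0.    -0.    -1.   ]] [ 0.62  0.5  -0.44  1.55  0.23  1.14  0.1 ]
pin 0.67 [264. 183. 292. 214.] 278.92393026941363 198.51664025356578 [ 0.6189 -0.2641  0.06  ]
pin 0.59 [268. 247. 297. 283.] 283.375866851595 265.49375866851597 [ 0.6216 -0.3324  0.06  ]
pin 0.4 [214. 299. 228. 343.] 220.24444444444444 309.4222222222222 [ 0.5554 -0.3789  0.06  ]
block 0.77 [250.  96. 302. 217.] 274.9146859083192 150.47198641765704 [ 0.6163 -0.2189  0.06  ]
```

View pics/w1.png

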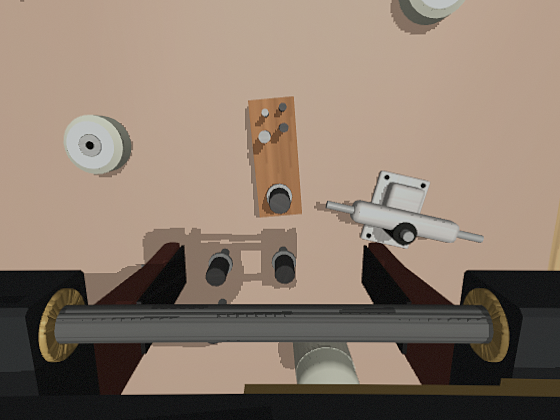

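Run:
```python
from h import *
c=cam("wrist"); print(atz(c,(279.5,204),.078),atz(c,(278.5,193),.046))
for z in(.06,): print(atz(cam("top"),(365.5,194),z),atz(cam("side"),(334.5,266),z))
im=cv2.imread("pics/w1.png")
cv2.imwrite("pics/c2.png",np.hstack([cv2.resize(im[170:230,240:340],(800,480),interpolation=cv2.INTER_CUBIC)]))
```

```text
[ 0.61923625 -0.26533377  0.078     ] [ 0.61884822 -0.26120898  0.046     ]
[ 0.61941306 -0.26380559  0.06      ] [ 0.62331144 -0.26369374  0.06      ]
```

View pics/c2.png

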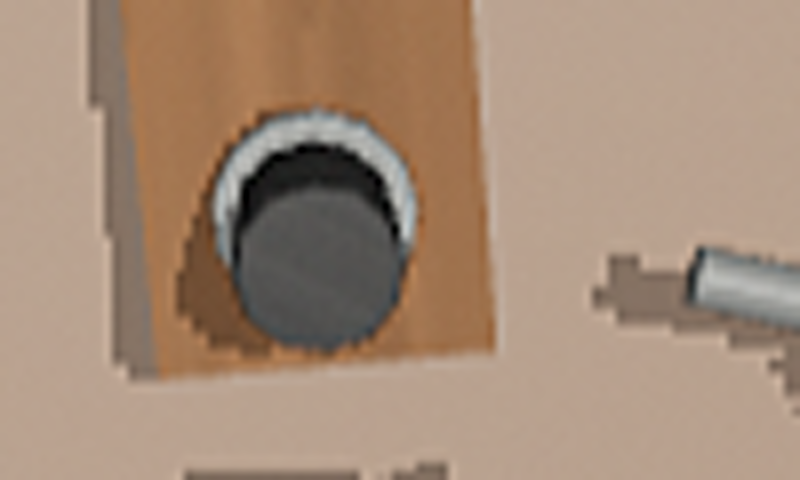

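The crop shows the grip top at about (280,203) and the collar centre at about (279.5,196), which puts the pin at (0.619,-0.2645). The truck axle tip is 47 mm away in +x, so the fingers go down half open.

```bash
python3 -m jog '{"fingers":[0.5,0.5,0.5,0.5,0.5,0.5,0.5,0.5,0.5,0.5],"offset":[[-0.0035,0.016,0],[0,0,0],[0,0,0],[0,0,0.08],[0,0,0.1],[0,0,0.1],[0,0,0.1],[0,0,0.08],[0,0,0.05],[0,0,0.03]],"turn":[-0.026,0,0,0,0,0,0,0,0,0]}'
python3 -m jog '{"fingers":[0.5,0.5],"offset":[[0,0,0.032],[0,0,0]],"turn":[0,0]}'
```

```text
time_s: 4.77
position: [0.6182, -0.2642, 0.0586]
ee_rot: [-0.001, 0.688, 0.726, -0.001]
force: [-0.7, -0.9, 0.5]
gripper_width: 0.0439
grasp_force: 0.0
time_s: 4.93
position: [0.619, -0.2644, 0.0501]
ee_rot: [-0.001, 0.687, 0.726, -0.0]
force: [-0.5, 0.5, 0.4]
gripper_width: 0.0437
grasp_force: 0.0
```

```bash
python3 -m jog '{"fingers":[0,0,0,0,0,0,0,0],"offset":[[0,0,0.002],[0,0,0],[0,0,0],[0,0,0],[0,0,0],[0,0,0],[0,0,0],[0,0,0]],"turn":[0,0,0,0,0,0,0,0]}' 30
python3 -m jog '{"fingers":[0,0,0,0,0,0,0,0],"offset":[[0,0,-0.03],[0,0,-0.05],[0,0,-0.06],[0,0,-0.08],[0,0,-0.08],[0,0,-0.08],[0,0,0],[0,0,0]],"turn":[0,0,0,0,0,0,0,0]}'
python3 - <<'E'
from h import *
o=status.get_obs(); im=read_camera("wrist"); cv2.imwrite("pics/w3.png",im[...,::-1])
import subprocess
t=read_camera("top"); cv2.imwrite("pics/t3.png",t[...,::-1])
print(o["position"],o["gripper_width"],o["grasp_force"])
E
```

```text
time_s: 5.6
position: [0.62, -0.2648, 0.0514]
ee_rot: [0.001, 0.687, 0.727, 0.0]
force: [-0.9, -0.5, 5.4]
gripper_width: 0.0196
grasp_force: 30.0
time_s: 6.27
position: [0.62, -0.2647, 0.1668]
ee_rot: [0.001, 0.687, 0.727, 0.001]
force: [-0.3, -0.6, -0.9]
gripper_width: 0.0193
grasp_force: 30.0
[ 0.62004284 -0.26465535  0.1667695 ] 0.019330548475734916 29.99953329563141
```

Run:
```python
from h import *
c=cam("top")
h=atz(c,(154.4,232.3),.041); print(h)
print(atz(c,(198.5,202.5),.062), atz(c,(223,194.5),.085))
o=status.get_obs(); M=rot(o["ee_rot"]); print((M.T@(h-o["position"])/.3).round(3))
```

```text
[0.53822533 0.19119603 0.041     ]
[0.60079135 0.09178249 0.062     ] [0.61462743 0.03688598 0.085     ]
[ 1.531 -0.181  0.41 ]
```

```bash
python3 -m jog '{"fingers":[0,0,0,0,0,0,0,0,0,0],"offset":[[0.1,-0.014,0],[0.105,-0.014,0],[0.105,-0.014,0],[0.105,-0.014,0],[0.105,-0.014,0],[0.105,-0.014,0],[0.105,-0.014,0],[0.105,-0.014,0],[0.105,-0.014,0],[0.105,-0.014,0]],"turn":[0,0,0,0,0,0,0,0,0,0]}'
python3 -m jog '{"fingers":[0,0,0,0,0,0],"offset":[[0.105,-0.014,0],[0.105,-0.014,0],[0.1,-0.014,0],[0,0,0],[0,0,0],[0,0,0]],"turn":[0,0,0,0,0,0]}'
python3 - <<'E'
from h import *
o=status.get_obs(); im=read_camera("wrist"); cv2.imwrite("pics/w4.png",im[...,::-1]);c=cam("wrist",o)
print(o["position"],rot(o["ee_rot"]).round(3),o["gripper_width"],o["joints"].round(2))
print(proj(c,[.538,.191,.041]),proj(c,[.601,.092,.062]))
E
```

```text
time_s: 7.2
position: [0.5581, 0.0473, 0.1631]
ee_rot: [-0.001, 0.687, 0.727, -0.001]
force: [0.2, -0.1, -0.5]
gripper_width: 0.019
grasp_force: 30.0
time_s: 7.7
position: [0.5414, 0.1374, 0.1633]
ee_rot: [-0.0, 0.687, 0.727, -0.001]
force: [-0.0, -0.3, -1.3]
gripper_width: 0.0197
grasp_force: 30.0
[0.54137826 0.13736148 0.16333683] [[-0.056  0.998 -0.002]
 [ 0.998  0.056 -0.001]
 [-0.001 -0.002 -1.   ]] 0.01968632999526786 [ 0.09  0.41 -0.57  1.86  0.27  0.94 -0.54]
[274.26913233 142.11700957] [344.68943854 271.56359466]
```

View pics/w4.png

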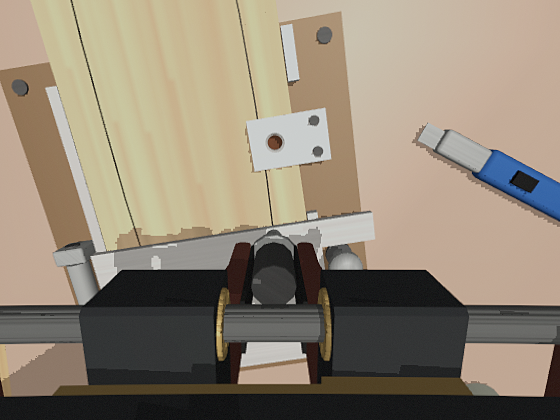

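The bracket hole shows at (275,142), where it was predicted. The pin is held upright at about (275,260). Next I'll refine the hole centre and the jig yaw.

Run:
```python
from h import *
c=cam("wrist"); im=cv2.imread("pics/w4.png"); g=cv2.cvtColor(im,cv2.COLOR_BGR2GRAY)
w=g[125:160,258:292]; m=(w<150).astype(np.uint8)
n,l,s,ce=cv2.connectedComponentsWithStats(m); print(s.tolist(),(ce+[258,125]).round(1).tolist())
# jig edge direction: base right edge & bracket edges
a=[atz(c,p,.02) for p in [(341,12),(368,238)]]; b=[atz(c,p,.041) for p in [(247,122),(325,108)]]; e=[atz(c,p,.041) for p in [(254,172),(331,158)]]
for p,q in (a,b,e): d=q-p; print(np.degrees(np.arctan2(d[1],d[0])),np.linalg.norm(d))
h=atz(c,(275.2,142.3),.041);o=status.get_obs();M=rot(o["ee_rot"]);print(h,(M.T@(h-o["position"])/.3).round(4))
print(atz(c,(275,232),.13), proj(c,o["position"]+np.array([0,0,-.01])))
```

```text
[[0, 0, 34, 35, 988], [9, 8, 17, 17, 202]] [[274.5, 142.1], [274.7, 141.4]]
-76.51215756825482 0.18910087382047386
12.862557205817382 0.06210810221807122
13.395792075190183 0.06358107266133559
[0.53923162 0.19022274 0.041     ] [0.1791 0.0022 0.4081]
[0.54161142 0.1424171  0.13      ] [274.68639983 255.49377659]
```

```bash
python3 -m jog '{"fingers":[0,0,0,0,0,0,0,0,0,0],"offset":[[0.08,0.0015,0],[0.08,0,0],[0.02,0,0],[0,0,0.08],[0,0,0.08],[0,0,0.05],[0,0,0.022],[0,0,0],[0,0,0],[0,0,0]],"turn":[0,0,0,0,0,0,0,0,0,0]}'
python3 - <<'E'
from h import *
o=status.get_obs(); im=read_camera("wrist"); s=read_camera("side"); print(o["position"],o["force"])
S=cam("side"); p=proj(S,[.539,.191,.05]).astype(int); print(p,cam("wrist",o)and proj(cam("wrist",o),[.539,.1912,.041]))
x,y=p; a=cv2.resize(s[y-50:y+50,x-50:x+50],(400,400),interpolation=cv2.INTER_CUBIC); b=cv2.resize(im[150:290,205:345],(400,400),interpolation=cv2.INTER_CUBIC)
cv2.imwrite("pics/c5.png",np.hstack([a,b])[...,::-1])
E
```

```text
time_s: 8.58
position: [0.5403, 0.1921, 0.0959]
ee_rot: [0.0, 0.687, 0.726, 0.001]
force: [1.1, 0.1, 0.1]
gripper_width: 0.0196
grasp_force: 30.0
[0.54034832 0.1920821  0.09589693] [1.07530557 0.07404918 0.05461834]
[201 168] [272.22482684 232.06452192]
```

View pics/c5.png

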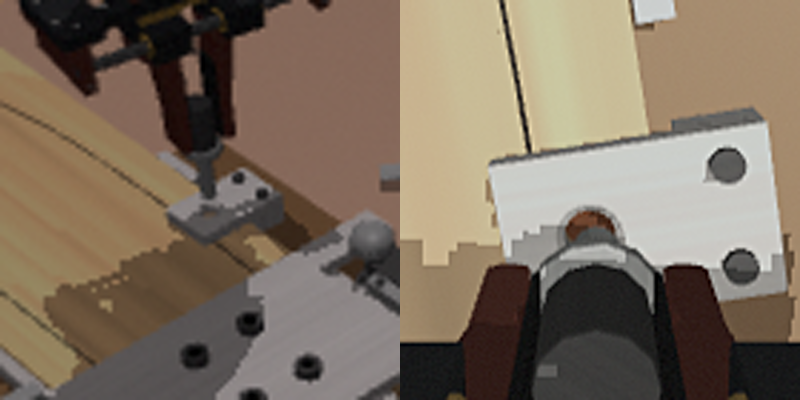

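The right half shows the hole at px (272,233), as predicted, with the pin tip about 1 mm to the +x side. The side view agrees. Correcting by about a millimetre, then descending.

```bash
python3 -m jog '{"fingers":[0,0,0,0,0,0,0],"offset":[[-0.0035,-0.0045,0],[0,0,0],[0,0,0.02],[0,0,0.02],[0,0,0.015],[0,0,0],[0,0,0]],"turn":[0,0,0,0,0,0,0]}'
```

```text
time_s: 9.27
position: [0.538, 0.191, 0.0778]
ee_rot: [-0.0, 0.687, 0.727, -0.0]
force: [0.8, -0.5, -0.3]
gripper_width: 0.0196
grasp_force: 30.0
```

```bash
python3 -m jog '{"fingers":[0,0,0,0,0,0,0],"offset":[[0,0,0.02],[0,0,0.02],[0,0,0.02],[0,0,0.018],[0,0,0.008],[0,0,0],[0,0,0]],"turn":[0,0,0,0,0,0,0]}'
```

```text
time_s: 9.85
position: [0.538, 0.1911, 0.0523]
ee_rot: [-0.0, 0.687, 0.727, -0.0]
force: [1.0, 0.5, -0.4]
gripper_width: 0.0197
grasp_force: 30.0
```

```bash
python3 -m jog '{"fingers":[0,0,0,0],"offset":[[0,0,0.008],[0,0,0.006],[0,0,0.002],[0,0,0]],"turn":[0,0,0,0]}'
```

```text
time_s: 10.18
position: [0.5384, 0.1914, 0.0513]
ee_rot: [0.001, 0.687, 0.727, -0.0]
force: [-10.2, -5.5, 32.7]
gripper_width: 0.0194
grasp_force: 30.0
```

32.7 N at z 0.0513 means the collar is seated on the bracket. I'll release, rise, and go look over the knob.

```bash
python3 -m jog '{"fingers":[0.5,0.5,0.5,0.5,0.5,0.5,0.5,0.5,0.5,0.5],"offset":[[0,0,-0.012],[0,0,0],[0,0,0],[0,0,0],[0,0,-0.04],[0,0,-0.08],[0,0,-0.1],[0,0,-0.12],[0,0,-0.12],[0,0,-0.12]],"turn":[0,0,0,0,0,0,0,0,0,0]}'
python3 -m jog '{"fingers":[0.5,0.5,0.5,0.5,0.5,0.5],"offset":[[-0.09,0.038,0],[-0.09,0.038,0],[-0.09,0.038,0],[-0.09,0.038,0],[-0.09,0.038,0],[-0.07,0.038,0]],"turn":[0,0,0,0,0,0]}'
python3 -m jog '{"fingers":[0.5,0.5,0.5,0.5,0.5,0.5,0.5,0.5,0.5,0.5],"offset":[[0,0,0],[0,0,0],[0,0,0],[0,0,0],[0,0,0],[0,0,0],[0,0,0],[0,0,0],[0,0,0],[0,0,0]],"turn":[0.039,0.039,0.039,0.039,0.039,0.039,0.039,0.039,0.039,0.039]}'
python3 -m jog '{"fingers":[0.5,0.5,0.5,0.5],"offset":[[0,0,0],[0,0,0],[0,0,0],[0,0,0]],"turn":[0.039,0.015,0,0]}'
python3 - <<'E'
from h import *
o=status.get_obs(); im=read_camera("wrist"); cv2.imwrite("pics/w6.png",im[...,::-1]);c=cam("wrist",o)
print(o["position"],rot(o["ee_rot"]).round(3),o["joints"].round(2))
for t in ["latch","stud","pin"]:
    for r in nets.trace("wrist",t)[:3]: print(t,round(r["score"],2),r["extent"])
E
```

```text
time_s: 11.02
position: [0.5376, 0.1912, 0.2275]
ee_rot: [-0.0, 0.687, 0.727, -0.0]
force: [0.4, -0.0, -0.4]
gripper_width: 0.0441
grasp_force: 0.0
time_s: 11.52
position: [0.6156, 0.0365, 0.2258]
ee_rot: [0.0, 0.688, 0.726, -0.0]
force: [0.0, -0.1, -0.1]
gripper_width: 0.0439
grasp_force: 0.0
time_s: 12.35
position: [0.615, 0.0395, 0.2258]
ee_rot: [-0.0, 0.98, 0.197, -0.0]
force: [-0.2, -0.4, 0.6]
gripper_width: 0.044
grasp_force: 0.0
time_s: 12.68
position: [0.6151, 0.0394, 0.2257]
ee_rot: [-0.0, 0.993, 0.117, 0.0]
force: [-0.7, 0.1, 0.8]
gripper_width: 0.0439
grasp_force: 0.0
[0.61508302 0.03944737 0.22570392] [[ 0.973  0.232  0.   ]
 [ 0.232 -0.973  0.   ]
 [ 0.    -0.    -1.   ]] [ 0.03  0.39 -0.26  1.68  0.11  1.08 -1.6 ]
latch 0.59 [229.6, 184.8, 326.0, 214.1]
stud 0.88 [29.6, 162.4, 327.1, 382.4]
pin 0.82 [88.8, 223.3, 126.7, 252.9]
pin 0.3 [123.4, 0.5, 210.0, 103.6]
```

View pics/w6.png

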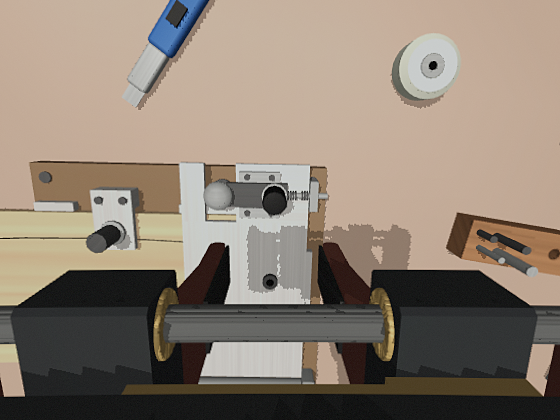

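The view shows the pin standing home at about (105,235) in the bracket. The knob top is at about (274,201), the stud dome at (218,196) and the spring's end bracket at (316,195).

Run:
```python
from h import *
o=status.get_obs();c=cam("wrist",o);M=rot(o["ee_rot"])
im=cv2.imread("pics/w6.png"); g=cv2.cvtColor(im,cv2.COLOR_BGR2GRAY)
w=g[175:225,250:300]; m=(w<45).astype(np.uint8)
n,l,s,ce=cv2.connectedComponentsWithStats(m)
for i in range(1,n):
    if s[i,4]>40: print((s[i]+[250,175,0,0,0]).tolist(),(ce[i]+[250,175]).round(1))
k=atz(c,(274,201.5),.0865); st=atz(c,(218,195),.057); print(k,st,np.degrees(np.arctan2(*(st-k)[1::-1]))-90 , (M.T@(k-o["position"])/.3).round(4))
cv2.imwrite("pics/c6.png",cv2.resize(im[160:230,190:340],(800,373),interpolation=cv2.INTER_CUBIC))
```

```text
[262, 186, 25, 29, 480] [274.5 200.5]
[0.6164377  0.03894287 0.0865    ] [0.60408019 0.09160746 0.057     ] 13.205307530613297 [0.004  0.0019 0.4631]
```

View pics/c6.png

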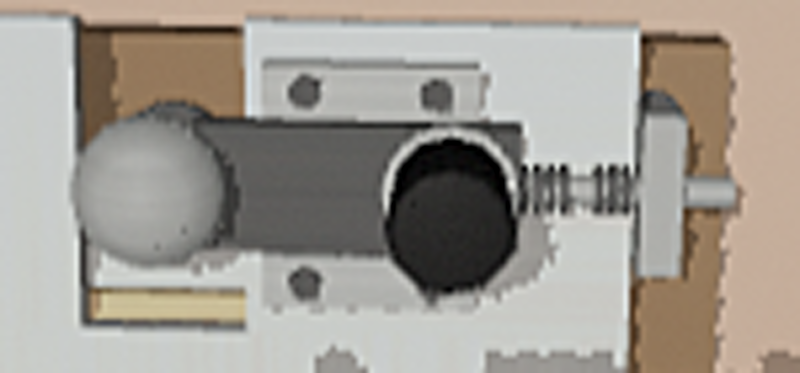

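The knob top centre is at px (274.6,203), so a 1 mm correction. I'll descend with the fingers at 36 mm, clear of both the stud head and the spring bracket.

```bash
python3 -m jog '{"fingers":[0.41,0.41,0.41,0.41,0.41,0.41,0.41,0.41,0.41,0.41],"offset":[[0,0.004,0],[0,0,0.06],[0,0,0.1],[0,0,0.1],[0,0,0.1],[0,0,0.08],[0,0,0.06],[0,0,0.04],[0,0,0.026],[0,0,0]],"turn":[0,0,0,0,0,0,0,0,0,0]}'
python3 -m jog '{"fingers":[0.41,0.1,0,0,0,0,0,0],"offset":[[0,0,0],[0,0,0],[0,0,0],[0,0,0],[0,0,0],[0,0,0],[0,0,0],[0,0,0]],"turn":[0,0,0,0,0,0,0,0]}' 50
```

```text
time_s: 13.72
position: [0.6148, 0.0379, 0.0543]
ee_rot: [-0.0, 0.993, 0.116, -0.001]
force: [-0.1, 0.2, -0.9]
gripper_width: 0.0359
grasp_force: 0.0
time_s: 14.38
position: [0.6161, 0.0392, 0.0567]
ee_rot: [-0.0, 0.993, 0.116, 0.001]
force: [-2.1, 4.2, 6.0]
gripper_width: 0.0215
grasp_force: 50.0
```

```bash
python3 -m jog '{"fingers":[0,0,0,0,0,0],"offset":[[0,0.01,0],[0,0.01,0],[0,0.01,0],[0,0.006,0],[0,0,0],[0,0,0]],"turn":[0,0,0,0,0,0]}'
```

```text
time_s: 14.88
position: [0.6181, 0.0305, 0.0567]
ee_rot: [-0.001, 0.993, 0.117, 0.001]
force: [-4.2, 6.3, 7.0]
gripper_width: 0.0212
grasp_force: 50.0
```

```bash
python3 -m jog '{"fingers":[0,0,0,0,0,0,0,0,0],"offset":[[0,0.006,0],[0,0,0],[-0.003,0,-0.016],[-0.0035,0,-0.0165],[-0.004,0,-0.017],[-0.004,0,-0.017],[-0.005,0,-0.016],[-0.005,0,-0.016],[0,0,0]],"turn":[0,0,0,0,0,0,0,0,0]}'
```

```text
time_s: 15.63
position: [0.6117, 0.0277, 0.0857]
ee_rot: [-0.002, 0.993, 0.117, 0.001]
force: [2.7, 8.4, -5.6]
gripper_width: 0.0211
grasp_force: 50.0
```

```bash
python3 -m jog '{"fingers":[0,0,0,0,0,0,0,0,0,0],"offset":[[-0.0105,0,-0.032],[-0.013,0,-0.0315],[-0.013,0,-0.0315],[-0.0155,0,-0.03],[-0.0155,0,-0.03],[-0.018,0,-0.0285],[-0.018,0,-0.0285],[-0.0205,0,-0.027],[-0.0205,0,-0.027],[0,0,0]],"turn":[0,0,0,0,0,0,0,0,0,0]}'
python3 -m jog '{"fingers":[0,0,0,0,0,0],"offset":[[0,0,0],[0,0,0],[0,0,0],[0,0,0],[0,0,0],[0,0,0]],"turn":[0,0,0,0,0,0]}'
python3 - <<'E'
from h import *
o=status.get_obs(); s=read_camera("side"); t=read_camera("top"); print(o["position"],o["force"])
cv2.imwrite("pics/c8.png",np.hstack([cv2.resize(s[120:290,90:300],(400,324)),cv2.resize(t[170:340,90:300],(400,324))])[...,::-1])
E
```

```text
time_s: 16.47
position: [0.5697, 0.0174, 0.1667]
ee_rot: [-0.002, 0.993, 0.117, 0.002]
force: [2.7, 9.1, -2.7]
gripper_width: 0.0214
grasp_force: 50.0
time_s: 16.97
position: [0.5705, 0.0178, 0.1656]
ee_rot: [-0.002, 0.993, 0.117, 0.002]
force: [2.4, 9.0, -2.5]
gripper_width: 0.0211
grasp_force: 50.0
[0.57048438 0.01784232 0.16559204] [ 2.40998545  9.04639319 -2.48971088]
```

View pics/c8.png

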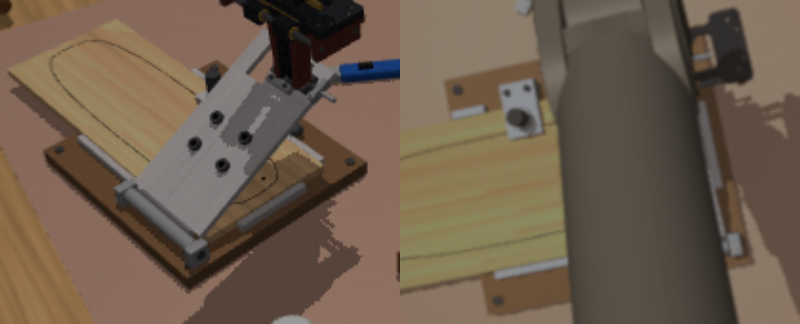

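The leaf is held up by the knob at about 30°: the fingertips rose 109 mm, with 110 mm expected. The pin is still home in the bracket, the blank hasn't visibly moved, and the reading is steady.

```bash
python3 -c "
from station import env
print(env.sign_off())"
```

```text
the job is handed in; nothing more can be done
None
```

The job is handed in at about 17 s: the register pin is home in the bracket and released, and the leaf is unlatched and held by its knob at about 30° open; the judge's verdict was not shown.

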